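# Index the circuit board to the blue test station and switch it on

### The job

Pull up the spring plunger on the sliding board carriage, shift the carriage from the middle stop to the stop beside the blue lamp and let the plunger snap fully down into its hole there. Then switch on the white supply box by pushing the raised, white-dotted half of its red rocker down until it snaps over. Leave the jar and the meter where they are.

Things in the scene. Friction and masses are not known exactly. Their poses are not given: they have to be found in the camera images.
- jig: Fixed dark grey test jig on the bench, base plate 215 mm (its x) by 360 mm (its y), 12 mm thick, with an aluminium end plate 38 mm high across each end. Origin on the bench under the middle of the track; its x points away from the robot, its y runs along the track, z up (yaw up to 0.2 rad). A steel index bar (top 28 mm over the bench) lies along y at x = -50 mm with three holes 13 mm wide at y = -90, 0 and +90 mm.
- carriage (a joint): Position of the carriage along the jig's y, m; 0 at the middle hole (start), +0.09 and -0.09 at the outer holes, end stops at +-0.112. The carriage is an aluminium plate 150 mm by 120 mm (top 42 mm over the bench) with a green circuit board (parts up to 67 mm over the bench, from 55 mm beyond the knob's axis on the far side, +x of the jig; the low board itself, 49 mm high, begins 38 mm from that axis); 0.55 to 0.9 kg, sliding drag about 1.5 N.
- plunger (a joint): Lift of the spring plunger, m: 0 fully down in a hole, 0.020 at its upper stop. The 10 mm round-nosed pin frees the carriage from a lift of about 0.010 and rests at about 0.010 on the bar between holes. The spring pulls it down with 5 N at 0, 8 N at 0.014; let go within about 3 mm of a hole's centre it snaps in and centres itself.
- knob (a point): Centre of the plunger's black knob with a yellow cap: upright cylinder 28 mm in diameter and 26 mm high (66 to 92 mm over the bench when down). It sits on the carriage over the index bar, at x = -50 mm of the jig, and moves with carriage and plunger. Under it a bushing 20 mm in diameter reaches up to 62 mm over the bench.
- lamp_blue_bulb (a point): Centre of the blue bulb (36 mm ball, top 65 mm over the bench) in a white holder at the far edge of the jig, x = +105 mm of the jig and y = +90 or -90 mm, exactly in line across the track with the outer hole it marks: the carriage belongs where the knob has the same y in the jig's frame. Which end it stands at changes. Its axes are parallel to the jig's.
- lamp_red_bulb (a point): Centre of the red bulb, same size, at the other outer hole. Not the goal.
- supply: Fixed white supply box, 140 mm (its x) by 90 mm (its y), 45 mm high, with two round grey sockets; origin on the bench under its middle, x roughly away from the robot (yaw up to 0.6 rad). The red rocker, 60 mm along x by 32 mm wide, 8 mm thick, pivots about a line along y at x = -25 mm, 57 mm over the bench.
- rocker (a joint): Angle of the rocker, rad: 0 off (near half, -x, raised 14 degrees), 0.5 on (near half down, far half raised). It is sprung and snaps over past 0.25 and stays on either side; pushing it over takes about 3 N at the white dot.
- rocker_press (a point): White dot on the top of the rocker's near half, 22 mm from the pivot, where to push down; 66 mm over the bench when off, about 55 mm when on.
- flux_jar_mid (a point): Small amber jar, 48 mm in diameter, 55 mm high, centre; bystander.
- meter_mid (a point): Orange hand meter 140 by 75 by 34 mm lying flat, centre; bystander.

How it is judged:
On the way, in this order (a step that is already met when the one before it is completed fails the run):
1. the plunger is pulled up clear of the middle hole (value of joint plunger above 0.009 m and value of joint carriage between -0.02 and 0.02 m), for 0.05 s.
2. the plunger is snapped down in the hole beside the blue lamp (value of joint plunger below 0.003 m and y of knob in the frame of lamp_blue_bulb between -0.004 and 0.004 m), for 0.2 s.
3. the rocker has snapped over to on (value of joint rocker above 0.42 rad), for 0.1 s.
At the end, for the whole second after the job is handed in: The plunger is down in the hole beside the blue lamp (lift under 3 mm, knob within 4 mm of the lamp's line along the track) and the rocker is on (over 0.42 of 0.5 rad) (all of step 2 and value of joint rocker above 0.42 rad); the robot touches nothing.
It fails at once if a bystander (jar or meter) is moved by more than 30 mm (distance of any of flux_jar_mid, meter_mid from where it was at the start of the episode above 0.03 m).
It also fails if it takes over 48 s, if anything falls off the work surface, if the arm or the gripper's body presses on something with over 40 N, if the wrist force passes 120 N, or if a joint passes its speed limit or range.

### The arm

A 6-joint arm with a two-finger parallel gripper is mounted at the origin on the work surface. World frame = base frame: x ahead of the robot, y to its left, z up, the work surface at z = 0. Lengths are in m, angles in rad, forces in N, time in s.
With the tool pointing down it reaches from about 0.225 to 0.875 m from the base axis. Payload 3.4 kg.
Tool frame: the origin (TCP) lies between the finger pads; the fingertips stand 8 mm ahead of it and the grasp point (between the pads) lies 11 mm behind it; z points along the fingers, y is the line along which they close (so a half turn about z gives the same grasp; the last joint's range is limited). The gripper opens to 85 mm and grips with 20 to 120 N. Pads are 22 mm wide; open, the fingers measure 114 mm over their backs; the gripper's body (76 mm by 85 mm) begins 54 mm behind the grasp point. The pads swing forward as they close: fully open they stand 13 mm farther back than shut.
Start: joints at [1.21, 0.276, 1.505, -0, 1.361, -0.121], TCP at [0.137, 0.559, 0.239] pointing down, gripper open.
Joint ranges: [-2.89, 2.89], [-0.75, 2.08], [0.22, 2.7], [-1.18, 4.32], [0.11, 2.71], [-2.7, 2.7]. Speed limits (rad/s): [2.57, 2.57, 3.14, 3.14, 3.14, 3.14].

### API

Orientations are given as a unit quaternion [w, x, y, z].
In Python, from rig import manip, optics, finder gives the robot as it stands.
- The arm moves only by the tool servo_tool, never from a script. Its argument "increments" is a list of rows, each a list of 7 numbers: the shift along the tool's x, y, z in cm, then the turn, a rotation vector about the tool's x, y, z in degrees, then the closure, from -1 (fully open) to 1 (shut). In form: [[x, y, z, rx, ry, rz, gripper], ...]. A call has exactly 5 rows; each row shifts and turns the commanded pose from where the row before left it, along the tool's axes as they then stand; what a row does not reach is not made up. A row lasts 1/10 s, in which the tool goes at most 50 mm and 8.59 degrees, less where a joint would pass 70% of its speed; a pose out of reach is approached as far as the arm can. A call is refused whole if a number of a shift passes 5 or a number of a turn 8.59, either way. A call with a gripper value outside its range is refused whole. The fingers move at their own pace and stop on an object; "squeeze" is the grip in N (left out, the last holds). Time passes only in rows, so rows that do not move let the fingers close, or fill a call up. It gives the time, the measured TCP pose, the force, the opening and the grip force at its end, in the units of the state.
- manip.get_state(): the state, without advancing time (a new reading comes with each control period).
- optics.get_image(name): name is "side" or "top"; returns the picture (420x560x3 uint8, red, green, blue); there is no depth.
- optics.get_calibration(name): a dict with "fov_y" (degrees; the focal length in pixels is half the picture's height over the tangent of half this angle, whatever the lens; pixels are square), "cx", "cy" (the principal point, pixels), "world_to_cam" (4x4, takes a point from world to camera coordinates). Camera axes: x right, y down, z forward; pixel columns grow to the right and rows downward; lengths in m; the calibration is good to about 2 mm. A picture is of the moment at which its call begins. get_calibration takes no time and is no camera call.
- manip.sign_off(): hands the job in; it is judged then, once.
Trained networks look in the newest picture that a camera, given by its name, has taken for a name from the list of things; names that differ only in an ending like _2 or _b are one class to them, and where a whole thing is asked for, a point or a joint stands for the part that bears it (a point fixed in the world has none). Each returns a list of dicts, best first, with "p" (0 to 1); they miss things now and then, are a little off and sometimes report something else, mostly with a low value. They report only what shows in the picture. A call takes as long as a camera call.
- finder.silhouettes(label, camera): "region" (420x560 bool, what is visible of it) and "box" ([centre column, centre row, width, height] in pixels, round what is visible of it).
- finder.tip_of(label, camera): "at" ([column, row] in pixels: a listed point, or the origin of a listed thing).
The state is a dict: "clock": time; "qpos": joint angles; "qd": joint speeds; "effort": joint torques, N m; "position": TCP position; "ee_rot": TCP orientation; "contact_force": force on the tool from outside, world axes, zero at the start; "moment": the same for the moment, N m; "width": finger opening in m; "gripper_force": force on a finger pad.
Only numpy, scipy, OpenCV 4.12 (cv2) and the standard library are available. Lean on these libraries where they do the work, as an engineer would, in place of code of your own. Each camera call takes 0.05 s, during which the arm holds its last target. There are 200 camera calls.

## Working session

There is one attempt and no reset: what is moved stays moved. The work goes in short steps, Python scripts to look and compute and a tool call to move; the robot and the scene stay as the last step left them, time stands still between calls to the robot, and variables do not carry over. Pictures are saved under pics/ and viewed, at most 10 in all, crops included, and the job is handed in when it is done.

Besides the shell and the picture viewer there is one more tool, called by a JSON object that holds its "op" and its "data", one argument or row to a line. servo_tool: Moves the arm, as the interface text tells. Its arguments: {"type":"object","properties":{"increments":{"type":"array","items":{"type":"array","items":{"type":"number"}}},"squeeze":{"type":"number"}},"required":["increments"]}

```bash
mkdir -p pics; cat > h.py <<'E'
import numpy as np, cv2
from rig import manip, optics, finder
def ray(cam,uv):
    c=optics.get_calibration(cam);f=210/np.tan(np.radians(c['fov_y'])/2)
    M=np.array(c['world_to_cam']);R,t=M[:3,:3],M[:3,3]
    d=R.T@np.array([(uv[0]-c['cx'])/f,(uv[1]-c['cy'])/f,1]);return -R.T@t,d
def atz(cam,uv,z):
    o,d=ray(cam,uv);return (o+d*(z-o[2])/d[2]).round(4)
E
python3 - <<'E'
from h import *
for c in('top','side'):
    cv2.imwrite(f'pics/{c}0.png',optics.get_image(c)[:,:,::-1])
    print(c,ray(c,(280,210)))
Z=dict(knob=.079,lamp_blue_bulb=.047,lamp_red_bulb=.047,rocker_press=.066,supply=0,jig=0,flux_jar_mid=.0275,meter_mid=.017)
for n,z in Z.items():
    for c in('top','side'):
        for r in finder.tip_of(n,c)[:2]: print(n,c,round(r['p'],2),np.round(r['at'],1),atz(c,r['at'],z))
s=manip.get_state();print(s['clock'],s['position'],s['ee_rot'])
E
```

```text
top (array([0.46281326, 0.0727083 , 1.17756135]), array([ 0.11458295,  0.00838922, -0.99337974]))
side (array([0.4627543 , 0.98937677, 0.6551209 ]), array([ 0.06860389, -0.83845067, -0.54091101]))
knob top 0.4 [255.6 251.5] [0.476  0.1439 0.079 ]
knob side 0.71 [298.2 222.4] [0.4843 0.1495 0.079 ]
lamp_blue_bulb top 0.66 [288.3 196.8] [0.631  0.0602 0.047 ]
lamp_blue_bulb side 0.61 [243.1 209.6] [0.6438 0.0563 0.047 ]
lamp_red_bulb top 0.63 [220.  193.2] [0.6357 0.2514 0.047 ]
lamp_red_bulb top 0.47 [426.4 263.9] [ 0.4563 -0.3225  0.047 ]
lamp_red_bulb side 0.64 [232.  251.2] [0.6391 0.2441 0.047 ]
rocker_press top 0.7 [425.8 262.1] [ 0.4611 -0.3143  0.066 ]
rocker_press side 0.73 [298.4 173.4] [ 0.4985 -0.1458  0.066 ]
rocker_press side 0.64 [313.6 153.3] [ 0.4531 -0.3048  0.066 ]
supply top 0.85 [412.3 247.3] [ 0.502  -0.2992  0.    ]
supply side 0.93 [300.2 173.2] [ 0.4962 -0.2753  0.    ]
jig top 0.89 [256.9 234.1] [0.5269 0.1471 0.    ]
jig side 0.89 [278.4 247.5] [0.5335 0.1576 0.    ]
flux_jar_mid top 0.8 [389.2 190.2] [ 0.661  -0.2263  0.0275]
flux_jar_mid side 0.74 [251.6 171.6] [ 0.6612 -0.2152  0.0275]
flux_jar_mid side 0.72 [299.1 224.1] [0.4834 0.0824 0.0275]
meter_mid top 0.56 [136.4 230.9] [0.5252 0.489  0.017 ]
meter_mid side 0.71 [269.2 349.4] [0.5197 0.4945 0.017 ]
0.9 [0.13660281 0.5585638  0.23935668] [2.39792041e-05 1.19631101e-01 9.92818408e-01 8.36746443e-05]
```

View pics/top0.png

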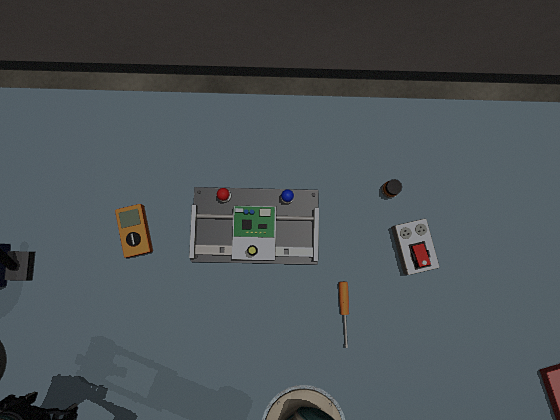

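View pics/side0.png

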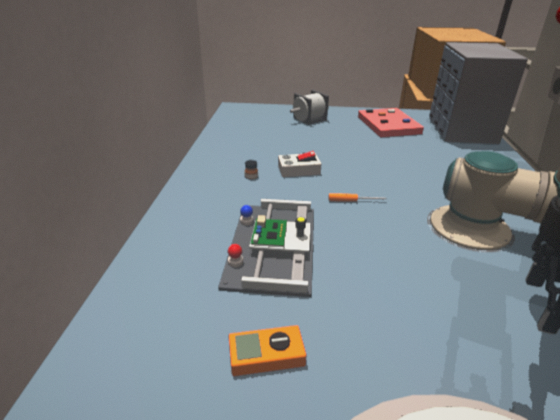

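The top view shows the jig with red lamp (223,194), blue lamp (288,196) and yellow knob cap (252,251). The supply sits on the right with its white dot near (426,263), and the jar is at (391,188). The side view agrees, so I'll refine by colour.

```bash
python3 - <<'E'
from h import *
def blob(img,lo,hi,box):
    h=cv2.cvtColor(img,cv2.COLOR_RGB2HSV);m=cv2.inRange(h,lo,hi);k=np.zeros_like(m);x0,x1,y0,y1=box;k[y0:y1,x0:x1]=1
    v,u=np.nonzero(m*k);return (u.mean(),v.mean()),len(u),(u.min(),u.max(),v.min(),v.max())
t=optics.get_image('top');s=optics.get_image('side')
for n,lo,hi,bt,bs,z in [('cap',(18,90,60),(38,255,255),(240,265,240,262),(285,315,210,240),.092),
 ('blue',(105,120,50),(130,255,255),(278,300,185,206),(235,256,200,222),.047),('red',(0,150,70),(6,255,255),(213,233,184,205),(225,246,240,262),.047),
 ('dot',(0,0,150),(180,60,255),(418,434,256,268),None,.066),('rocker',(0,130,50),(8,255,255),(405,440,235,275),(290,320,148,164),.06)]:
  for c,i,b in(('top',t,bt),('side',s,bs)):
    if b:
      try:
        r=blob(i,lo,hi,b);print(n,c,np.round(r[0],1),r[1:],atz(c,r[0],z))
      except Exception as e:print(n,c,e)
# supply corners, top face
m=finder.silhouettes('supply','top')[0]['region'].astype(np.uint8);r=cv2.minAreaRect(np.argwhere(m)[:,::-1].astype(np.float32));print(r)
m=finder.silhouettes('jig','top')[0]['region'].astype(np.uint8);r=cv2.minAreaRect(np.argwhere(m)[:,::-1].astype(np.float32));print(r)
b=cv2.boxPoints(r);print([atz('top',p,.012) for p in b])
a=cv2.resize(t[180:275,185:325],None,fx=4,fy=4,interpolation=2);b=cv2.resize(t[210:285,380:450],None,fx=5,fy=5,interpolation=2)
o=np.zeros((780,560,3),np.uint8)[:,:,:];o=np.zeros((600,800,3),np.uint8);o[:380,:560]=a;o[225:600,450:800]=b
cv2.imwrite('pics/crop.png',o[:,:,::-1])
E
```

```text
cap top [251.9 249.9] (41, (np.int64(249), np.int64(255), np.int64(247), np.int64(253))) [0.4799 0.1531 0.092 ]
cap side [300.4 219.2] (33, (np.int64(297), np.int64(304), np.int64(217), np.int64(221))) [0.4791 0.1533 0.092 ]
blue top [287. 195.] (120, (np.int64(281), np.int64(293), np.int64(189), np.int64(201))) [0.636  0.0638 0.047 ]
blue side [246. 210.] (97, (np.int64(241), np.int64(251), np.int64(205), np.int64(215))) [0.6354 0.0574 0.047 ]
red top [222.4 193.2] (97, (np.int64(217), np.int64(228), np.int64(188), np.int64(199))) [0.6358 0.2449 0.047 ]
red side [235.  248.2] (51, (np.int64(229), np.int64(240), np.int64(244), np.int64(253))) [0.6341 0.2319 0.047 ]
dot top [428.1 262.5] (27, (np.int64(423), np.int64(432), np.int64(256), np.int64(267))) [ 0.4602 -0.3204  0.066 ]
rocker top [420.9 254. ] (239, (np.int64(412), np.int64(430), np.int64(243), np.int64(266))) [ 0.4826 -0.3033  0.06  ]
rocker side [304.8 155.5] (53, (np.int64(298), np.int64(313), np.int64(153), np.int64(159))) [ 0.4834 -0.2959  0.06  ]
((414.7293395996094, 246.57125854492188), (51.76393508911133, 37.86860275268555), 75.25643920898438)
((254.5151824951172, 225.27114868164062), (129.88848876953125, 76.5875473022461), 1.1934894323349)
[array([0.4413, 0.3362, 0.012 ]), array([0.6607, 0.3437, 0.012 ]), array([ 0.6635, -0.0317,  0.012 ]), array([ 0.4444, -0.0311,  0.012 ])]
```

View pics/crop.png

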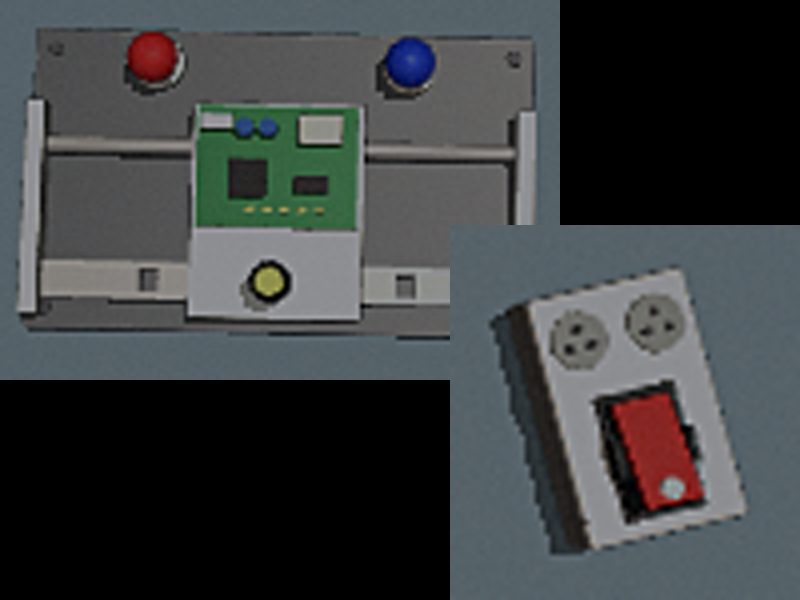

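The crop shows the cap at image (252,250), blue lamp (287,195), holes near (222,250) and (286,251.5), and the rocker dot near (424.6,262.6). The knob is at about (0.480, 0.153), and the goal is 90 mm toward −y with yaw ≈ 0. Moving now.

{"op": "servo_tool", "data": {
  "increments": [
    [-3,-3.5,0,0,0,-7,-1],
    [-3,-3.5,0,0,0,-6.7,-1],
    [-3,-3.5,0,0,0,0,-1],
    [-3,-3.5,0,0,0,0,-1],
    [-3,-3.5,0,0,0,0,-1]
  ],
  "squeeze": 60
}}

```text
clock: 1.6
position: [0.2738, 0.3727, 0.2396]
ee_rot: [0.0, -0.0, 1.0, 0.0]
contact_force: [1.0, -0.0, 0.1]
width: 0.0856
gripper_force: 0.0
```

{"op": "servo_tool", "data": {
  "increments": [
    [-3,-3.5,0,0,0,0,-1],
    [-3,-3.5,0,0,0,0,-1],
    [-3,-3.5,0,0,0,0,-1],
    [-3,-3.5,0,0,0,0,-1],
    [-3,-3.5,0,0,0,0,-1]
  ]
}}

```text
clock: 2.1
position: [0.4239, 0.1974, 0.2396]
ee_rot: [0.0, 0.0, 1.0, 0.0]
contact_force: [0.3, 0.5, -0.2]
width: 0.0854
gripper_force: 0.0
```

{"op": "servo_tool", "data": {
  "increments": [
    [-2.8,-2.2,2,0,0,0,-1],
    [-2.8,-2.2,3,0,0,0,-1],
    [0,0,4,0,0,0,-1],
    [0,0,1,0,0,0,-1],
    [0,0,0,0,0,0,-1]
  ]
}}

```text
clock: 2.6
position: [0.4773, 0.1548, 0.1379]
ee_rot: [-0.002, 0.0, 1.0, -0.0]
contact_force: [0.6, 0.5, -0.4]
width: 0.0855
gripper_force: 0.0
```

```bash
python3 - <<'E'
from h import *
t=optics.get_image('top');s=optics.get_image('side')
print(manip.get_state()['position'])
a=cv2.resize(t[170:290,185:325],(490,420),interpolation=2);b=cv2.resize(s[150:270,250:350],(310,372),interpolation=2)
o=np.zeros((420,800,3),np.uint8);o[:,:490]=a;o[:372,490:]=b
cv2.imwrite('pics/c2.png',o[:,:,::-1])
E
```

```text
[0.47935098 0.15564701 0.14059768]
```

View pics/c2.png

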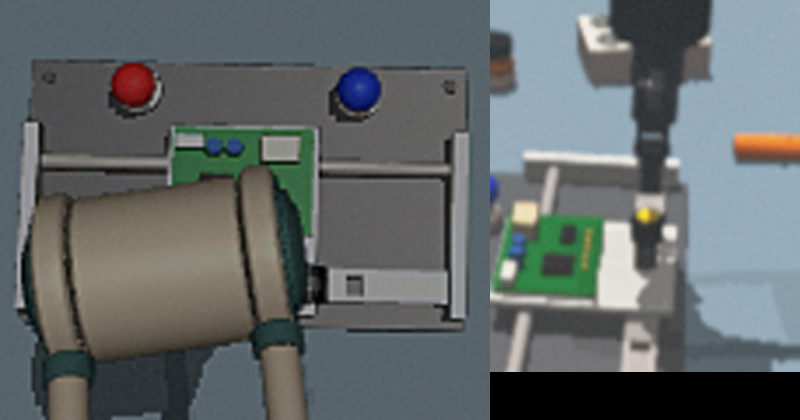

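The side crop shows the fingers lined up with the yellow cap at about (647,215). I'll descend and grip.

{"op": "servo_tool", "data": {
  "increments": [
    [0,-0.25,3,0,0,0,-1],
    [0,0,3,0,0,0,-1],
    [0,0,1.2,0,0,0,-1],
    [0,0,0,0,0,0,-1],
    [0,0,0,0,0,0,-1]
  ]
}}

```text
clock: 3.2
position: [0.4801, 0.1532, 0.0691]
ee_rot: [0.002, -0.0, 1.0, 0.0]
contact_force: [-0.1, -0.9, -0.0]
width: 0.085
gripper_force: 0.0
```

{"op": "servo_tool", "data": {
  "increments": [
    [0,0,0,0,0,0,0.3],
    [0,0,0,0,0,0,1],
    [0,0,0,0,0,0,1],
    [0,0,0,0,0,0,1],
    [0,0,0,0,0,0,1]
  ]
}}

```text
clock: 3.7
position: [0.4792, 0.1525, 0.068]
ee_rot: [0.0, 0.0, 1.0, 0.0]
contact_force: [-1.5, -0.3, 4.9]
width: 0.0261
gripper_force: 58.6
```

{"op": "servo_tool", "data": {
  "increments": [
    [0,0,-0.5,0,0,0,1],
    [0,0,-0.5,0,0,0,1],
    [0,0,-0.5,0,0,0,1],
    [0,0,0,0,0,0,1],
    [0,0,0,0,0,0,1]
  ]
}}

```text
clock: 4.2
position: [0.479, 0.1525, 0.0821]
ee_rot: [0.0, 0.0, 1.0, 0.0]
contact_force: [2.7, 1.0, -9.0]
width: 0.0259
gripper_force: 59.4
```

{"op": "servo_tool", "data": {
  "increments": [
    [0,-0.5,0,0,0,0,1],
    [0,-1,0,0,0,0,1],
    [0,-1,0,0,0,0,1],
    [0,-1,0,0,0,0,1],
    [0,-1,0,0,0,0,1]
  ]
}}

```text
clock: 4.7
position: [0.4793, 0.1065, 0.0824]
ee_rot: [0.0, 0.001, 1.0, 0.0]
contact_force: [4.7, 1.1, -8.7]
width: 0.026
gripper_force: 59.6
```

{"op": "servo_tool", "data": {
  "increments": [
    [0,-1,0,0,0,0,1],
    [0,-1,0,0,0,0,1],
    [0,-1,0,0,0,0,1],
    [0,-1,0,0,0,0,1],
    [0,-0.5,0,0,0,0,1]
  ]
}}

```text
clock: 5.2
position: [0.4795, 0.0613, 0.0825]
ee_rot: [0.001, 0.001, 1.0, -0.0]
contact_force: [5.7, 2.7, -7.1]
width: 0.0262
gripper_force: 59.7
```

{"op": "servo_tool", "data": {
  "increments": [
    [0,0,0,0,0,0,1],
    [0,0,0,0,0,0,1],
    [0,0,0,0,0,0,1],
    [0,0,0,0,0,0,1],
    [0,0,0,0,0,0,1]
  ]
}}

```text
clock: 5.7
position: [0.4794, 0.0612, 0.0825]
ee_rot: [0.001, 0.0, 1.0, -0.001]
contact_force: [5.5, -1.9, -10.3]
width: 0.0265
gripper_force: 59.7
```

{"op": "servo_tool", "data": {
  "increments": [
    [0,0.1,0,0,0,0,1],
    [0,0,0.4,0,0,0,1],
    [0,0,0.5,0,0,0,1],
    [0,0,0.4,0,0,0,1],
    [0,0,0,0,0,0,1]
  ]
}}

```text
clock: 6.2
position: [0.4794, 0.0627, 0.0689]
ee_rot: [0.001, 0.0, 1.0, -0.0]
contact_force: [5.5, -2.5, -8.1]
width: 0.0263
gripper_force: 59.8
```

{"op": "servo_tool", "data": {
  "increments": [
    [0,0,0,0,0,0,-0.5],
    [0,0,0,0,0,0,-1],
    [0,0,0,0,0,0,-1],
    [0,0,0,0,0,0,-1],
    [0,0,0,0,0,0,-1]
  ]
}}

```text
clock: 6.7
position: [0.4785, 0.0636, 0.0694]
ee_rot: [-0.0, 0.0, 1.0, 0.0]
contact_force: [-0.1, 0.1, 0.0]
width: 0.0852
gripper_force: 0.0
```

{"op": "servo_tool", "data": {
  "increments": [
    [0,0,-1,0,0,0,-1],
    [0,0,-4,0,0,0,-1],
    [0,0,-4.5,0,0,0,-1],
    [0,-4,-2.5,0,0,0,-1],
    [0,-5,0,0,0,0,-1]
  ]
}}

```text
clock: 7.2
position: [0.4818, -0.0265, 0.1945]
ee_rot: [0.005, -0.002, 1.0, -0.001]
contact_force: [1.3, -0.4, -0.6]
width: 0.0856
gripper_force: 0.0
```

{"op": "servo_tool", "data": {
  "increments": [
    [0,-4.5,0,0,0,0,-1],
    [0,-4.5,0,0,0,0,0],
    [0,-4.5,0,0,0,0,1],
    [0,-4.5,0,0,0,0,1],
    [0,-4.5,0,0,0,0,1]
  ]
}}

```text
clock: 7.7
position: [0.4783, -0.2533, 0.1902]
ee_rot: [0.0, 0.0, 1.0, -0.0]
contact_force: [1.0, 0.4, 0.6]
width: 0.0282
gripper_force: 0.0
```

```bash
python3 - <<'E'
from h import *
t=optics.get_image('top');s=optics.get_image('side')
print(manip.get_state()['position'])
for c in('top','side'):
  for r in finder.tip_of('knob',c)[:1]: print(c,r['p'],r['at'],atz(c,r['at'],.079))
a=cv2.resize(t[170:290,185:325],(490,420),interpolation=2);b=cv2.resize(s[150:270,250:350],(310,372),interpolation=2)
o=np.zeros((420,800,3),np.uint8);o[:,:490]=a;o[:372,490:]=b
cv2.imwrite('pics/c3.png',o[:,:,::-1])
for c,i,(x0,x1,y0,y1) in(('top',t,(265,300,238,262)),('side',s,(280,320,185,230))):
  m=cv2.inRange(cv2.cvtColor(i,cv2.COLOR_RGB2HSV),(18,90,60),(38,255,255))[y0:y1,x0:x1];v,u=np.nonzero(m)
  if len(u):print(c,len(u),u.mean()+x0,v.mean()+y0,atz(c,(u.mean()+x0,v.mean()+y0),.092))
E
```

```text
[ 0.47903738 -0.25737985  0.18999593]
top 0.39 [285.7, 250.0] [0.4824 0.0636 0.079 ]
side 0.42 [303.9, 206.6] [0.4729 0.0721 0.079 ]
top 43 285.4651162790698 250.65116279069767 [0.4804 0.0643 0.092 ]
side 37 297.8378378378378 203.45945945945945 [0.4895 0.0788 0.092 ]
```

View pics/c3.png

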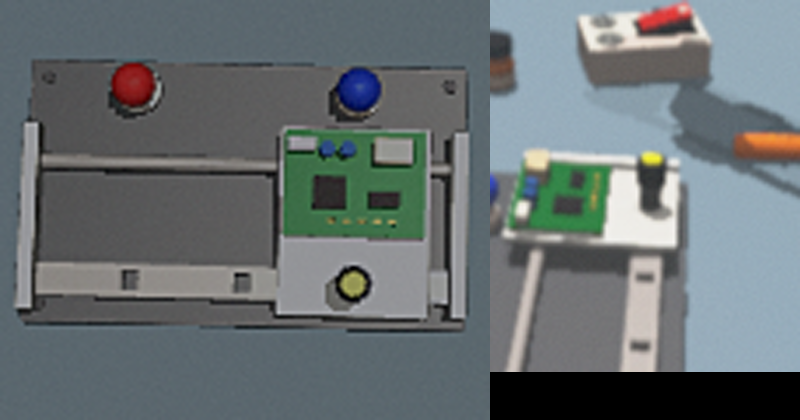

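The carriage is at the blue end, with the cap at about (285.5,250.5) in the top image. Next I'll check the knob's height by triangulating, and fix the rocker dot.

```bash
python3 - <<'E'
from h import *
s=optics.get_image('side');t=optics.get_image('top')
def tri(a,b):
    o1,d1=ray('top',a);o2,d2=ray('side',b);k=np.linalg.lstsq(np.c_[d1,-d2],o2-o1,rcond=None)[0]
    p,q=o1+k[0]*d1,o2+k[1]*d2;return p.round(4),q.round(4)
x0,x1,y0,y1=297,312,190,210
m=cv2.inRange(cv2.cvtColor(s,cv2.COLOR_RGB2HSV),(18,90,60),(38,255,255))[y0:y1,x0:x1];v,u=np.nonzero(m)
c=(u.mean()+x0,v.mean()+y0);print(len(u),c,atz('side',c,.092),tri((285.5,250.6),c),'start',tri((251.9,249.9),(300.4,219.2)))
print('dot',atz('top',(424.6,262.6),.066),[ (r['p'],r['at'],atz('side',r['at'],.066)) for r in finder.tip_of('rocker_press','side')])
a=cv2.resize(t[235:285,395:445],(400,400),interpolation=2);b=cv2.resize(s[140:180,270:330],(600,400),interpolation=2)[:,200:600]
cv2.imwrite('pics/c4.png',np.hstack([a,b])[:,:,::-1])
E
```

```text
28 (np.float64(301.89285714285717), np.float64(201.03571428571428)) [0.4792 0.0651 0.092 ] (array([0.4806, 0.0642, 0.0915]), array([0.4792, 0.0642, 0.0914])) start (array([0.4798, 0.153 , 0.0916]), array([0.4791, 0.153 , 0.0916]))
dot [ 0.4597 -0.3111  0.066 ] [(0.45, [315.7, 154.2], array([ 0.4456, -0.2981,  0.066 ]))]
```

View pics/c4.png

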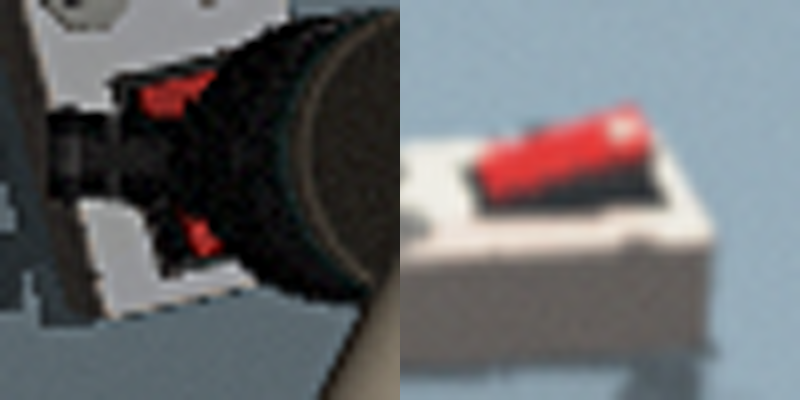

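The cap triangulates to 91.5 mm, the same height as at the start, so the plunger is fully seated. The side crop shows the white dot at about (312.2,152.8), which agrees with roughly (0.459, −0.310). Next is the press.

{"op": "servo_tool", "data": {
  "increments": [
    [2,-2.7,0,0,0,0,1],
    [0,-2.6,2,0,0,0,1],
    [0,0,4,0,0,0,1],
    [0,0,3,0,0,0,1],
    [0,0,0,0,0,0,1]
  ]
}}

```text
clock: 8.55
position: [0.4561, -0.3009, 0.0958]
ee_rot: [-0.004, -0.0, 1.0, 0.003]
contact_force: [-0.3, 0.7, 0.4]
width: -0.0001
gripper_force: 0.0
```

{"op": "servo_tool", "data": {
  "increments": [
    [0,0,1,0,0,0,1],
    [0,0,1,0,0,0,1],
    [0,0,0.5,0,0,0,1],
    [0,0,0.3,0,0,0,1],
    [0,0,0,0,0,0,1]
  ]
}}

```text
clock: 9.05
position: [0.4588, -0.3046, 0.0715]
ee_rot: [0.0, 0.0, 1.0, -0.0]
contact_force: [-0.2, 0.0, -0.3]
width: -0.0001
gripper_force: 0.0
```

{"op": "servo_tool", "data": {
  "increments": [
    [0,-0.5,-0.5,0,0,0,1],
    [0,0,0.5,0,0,0,1],
    [0,0,0.3,0,0,0,1],
    [0,0,0.3,0,0,0,1],
    [0,0,0.2,0,0,0,1]
  ]
}}

```text
clock: 9.55
position: [0.4587, -0.3102, 0.0646]
ee_rot: [0.0, 0.0, 1.0, -0.001]
contact_force: [-4.7, 1.4, 23.6]
width: 0.0
gripper_force: 11.7
```

{"op": "servo_tool", "data": {
  "increments": [
    [0,0,0.2,0,0,0,1],
    [0,0,0.1,0,0,0,1],
    [0,0,0,0,0,0,1],
    [0,0,0,0,0,0,1],
    [0,0,0,0,0,0,1]
  ]
}}

```text
clock: 10.05
position: [0.4587, -0.3103, 0.0645]
ee_rot: [0.001, 0.0, 1.0, -0.001]
contact_force: [-6.8, 3.1, 29.2]
width: 0.0001
gripper_force: 15.0
```

{"op": "servo_tool", "data": {
  "increments": [
    [0,0,-0.6,0,0,0,1],
    [0,0,-2,0,0,0,1],
    [0,0,-4,0,0,0,1],
    [0,2,-4,0,0,0,1],
    [0,4.5,0,0,0,0,1]
  ]
}}

```text
clock: 10.55
position: [0.4626, -0.2485, 0.1711]
ee_rot: [0.005, 0.002, 1.0, -0.004]
contact_force: [0.9, 1.3, -0.1]
width: -0.0001
gripper_force: 0.0
```

{"op": "servo_tool", "data": {
  "increments": [
    [0,4.5,0,0,0,0,1],
    [2,4,0,0,0,0,1],
    [4,2,0,0,0,0,1],
    [2,0,0,0,0,0,1],
    [0,0,0,0,0,0,1]
  ]
}}

```text
clock: 11.05
position: [0.3755, -0.1374, 0.1656]
ee_rot: [-0.001, 0.0, 1.0, 0.001]
contact_force: [0.5, 0.5, 0.7]
width: 0.0
gripper_force: 0.0
```

```bash
python3 - <<'E'
from h import *
s=optics.get_image('side');t=optics.get_image('top')
a=cv2.resize(t[170:290,185:445],(800,369),interpolation=2);b=cv2.resize(s[140:180,270:330],(330,220),interpolation=2);c=cv2.resize(s[185:250,240:340],(340,221),interpolation=2)
o=np.zeros((600,800,3),np.uint8);o[:369]=a;o[375:595,:330]=b;o[375:596,400:740]=c
cv2.imwrite('pics/c5.png',o[:,:,::-1])
E
```

```text
(no output)
```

View pics/c5.png

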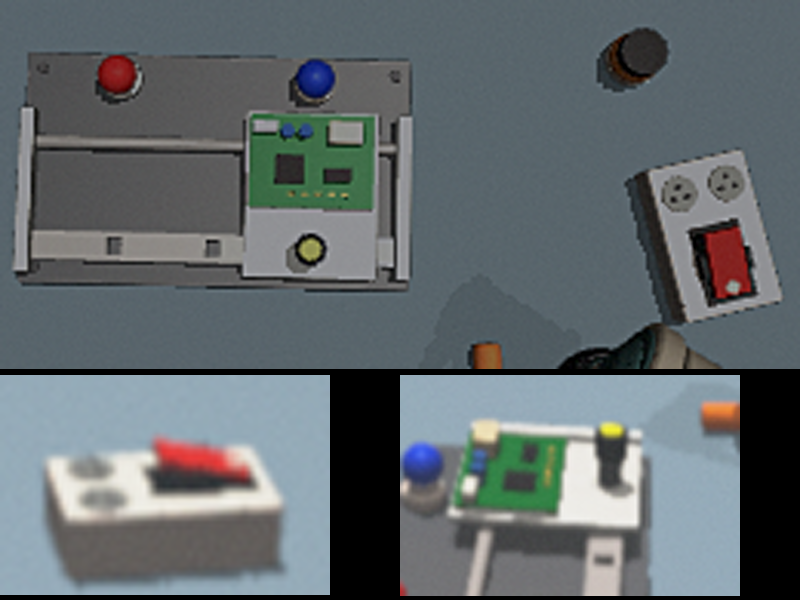

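The picture shows the rocker's near, dotted half down with its far half raised (lower-left crop, about (200,460)). The carriage is still at the blue stop with the knob down, and the arm is clear of everything.

```bash
python3 -c "
from rig import manip;print(manip.sign_off())"
```

```text
the job is handed in; nothing more can be done
None
```

I moved the carriage to the stop beside the blue lamp with the plunger down in its hole, switched the rocker on, left the jar and meter untouched, and handed the job in at about 11 s; the sign-off returned no verdict, so this rests on the final pictures.

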